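# Seat the forming plate on its locating pins

### The job

On the silversmith's bench, the aluminium forming plate lies askew on top of the bolster's two locating pins. With the fingertips, nudge it back towards the fence and sideways until both its small holes drop over the pins and it lies flat on the bolster. Only push it: do not lift or tip up the plate, and leave the other things on the bench where they are.

Things in the scene. Friction and masses are not known exactly. Their poses are not given: they have to be found in the camera images.
- bolster: Fixed dark steel slab on the table, 190 x 300 x 20 mm, with a fence and two pins on it. Origin on the table surface; x points away from the robot to the fence, y left, z up. The slab spans x -120 to +70 mm, y -150 to +150 mm; its top face is at z 20 mm. The plate is home when its frame lies straight above this one, 20 mm up, flat, its far edge 0.5 mm short of the fence.
- fence (a point): middle of the top inner edge of the fence: a straight bar along the bolster's far side, inner face at bolster x = +55.5 mm, y -125 to +125 mm, 14 mm thick, its top 16 mm above the bolster's top face (z 36 mm)
- plate: Loose aluminium plate, 110 (x) x 150 (y) x 6 mm, 0.2 to 0.4 kg. Origin at the centre of its underside, axes as the bolster's. Two 13 mm holes take the pins; the 35 mm square opening at x -12, y 0 is not for a pin. It starts leaning 5 degrees, far part on the pin tips, near edge on the slab, up to 36 mm left or right of home, 6 to 17 mm short of it in x, turned up to 0.1 rad.
- hole_left (a point): centre of the plate's left pin hole (13 mm in diameter) at the underside: x +22, y +30 mm from the plate's origin. The plate slides on the pin tips under a push of 1 to 6 N, and drops flat when both holes are over the pins, which then stop it sliding
- hole_right (a point): centre of the plate's right pin hole (13 mm in diameter) at the underside: x +22, y -30 mm from the plate's origin
- pin_left (a point): tip of the bolster's left pin, at bolster x +22, y +30 mm: 10 mm in diameter, 8 mm above the bolster's top face, the last 3 mm tapered to a 6 mm flat; it stands 2 mm proud of the seated plate
- pin_right (a point): tip of the bolster's right pin, at bolster x +22, y -30 mm, otherwise like the left one
- punch: Bystander, loose, leave alone: steel doming punch, standing, 24 mm across, 62 mm high, behind the fence (origin under its middle)
- jar: Bystander, loose, leave alone: amber glass jar with a metal cap, 44 mm across, 50 mm high, behind the fence (origin under its middle)
- dish: Bystander, loose, leave alone: white ceramic dish, 72 mm across, 22 mm high, left of the bolster (origin under its middle)
- hammer: Bystander, loose, leave alone: hammer lying on the table, 220 mm long, right of the bolster
- weight: Bystander, loose, leave alone: brass cylinder, 34 mm across, 30 mm high, left of the bolster (origin under its middle)
- block: Bystander, loose, leave alone: wooden block 60 x 45 x 25 mm, behind and right of the bolster (origin under its middle)
- ring: Bystander, loose, leave alone: steel ring, 32 mm across, 12 mm high, right of the bolster (origin under its middle)
There are look-alikes about, which are no part of the job. There is more than one size of the plate; the job needs the middle-sized.

How it is judged:
By the outcome, as a careful person would: the job done as asked, in the order asked, and still so for the second after the job is handed in, with the robot touching nothing.
It also fails if it takes over 64 s, if anything falls off the work surface, if the arm or the gripper's body presses on something with over 40 N, if the wrist force passes 120 N, or if a joint passes its speed limit or range.

### The arm

A 7-joint arm with a two-finger parallel gripper is mounted at the origin on the work surface. World frame = base frame: x ahead of the robot, y to its left, z up, the work surface at z = 0. Lengths are in m, angles in rad, forces in N, time in s.
With the tool pointing down it reaches from about 0.425 to 0.875 m from the base axis. Payload 8.4 kg.
Tool frame: the origin (TCP) lies midway between the tips of the shut fingers; the grasp point (between the pads) lies 19 mm behind it; z points along the fingers, x is the direction in which the jaws open and shut, and the axes are right-handed (so a half turn about z gives the same grasp; the last joint's range is limited). The gripper opens to 85 mm and grips with 20 to 120 N. Pads are 22 mm wide; open, the fingers measure 114 mm over their backs; the gripper's body (76 mm by 85 mm) begins 54 mm behind the grasp point. The pads swing forward as they close: fully open they stand 13 mm farther back than shut.
Start: joints at [-1.239, 0.333, 0.04, 1.465, -0.013, 1.343, -0.059], TCP at [0.271, 0.591, 0.231] pointing down, gripper open.
Joint ranges: [-2.58, 2.58], [-0.38, 2.09], [-1.3, 1.39], [0.25, 2.4], [-1.5, 4.64], [0.08, 2.09], [-2.65, 2.65]. Speed limits (rad/s): [2.22, 2.22, 2.79, 2.79, 3.14, 3.14, 3.14].

### API

Orientations are given as a unit quaternion [w, x, y, z].
In Python, from rig import get_state, viewer, manip, search_frame, landmark_of gives the robot as it stands. The module is installed in compiled form; this text tells all that it offers.
- The arm moves only by the tool arm_command, never from a script. Its arguments are lists of equal length, an entry for each row: "travel": the shift along the tool's x, y, z each as a share of 0.2 m, from -1 to 1, a list of three; "spin": the turn about the tool's z as a share of 180 degrees, from -1 to 1; "grip": the gripper's target within -1 to 1 (shut at 1, half-way at 0, fully open at -1). A call has exactly 5 rows; each row is the pose to reach, as a shift and turn from the pose commanded when the call began, along the tool's axes at that moment, turning the shorter way round; what a row does not reach only later rows make up. A row lasts 1/12 s, in which the tool goes at most 41.7 mm and 7.16 degrees, less where a joint would pass 70% of its speed; a pose out of reach is approached as far as the arm can. A call with a number of a shift or a turn outside -1 to 1 is refused whole. A call with a gripper value outside its range is refused whole. The fingers move at their own pace and stop on an object; "newtons" is the grip in N (left out, the last holds). Time passes only in rows, so rows that repeat a pose let the fingers close, or fill a call up. It gives the time, the measured TCP pose, the force and the opening at its end, in the units of the state.
- get_state(): the state, without advancing time (a new reading comes with each control period).
- viewer.get_image(name): name is "side" or "top"; returns a dict with "img" (480x640x3 uint8, red, green, blue), "K" (3x3 intrinsics, pixels), "R" (3x3) and "t" (3): a world point X has camera coordinates R X + t. Camera axes: x right, y down, z forward; pixel columns grow to the right and rows downward; lengths in m; the calibration is good to about 2 mm. A picture is of the moment at which its call begins. There is no depth.
- manip.finish_job(): hands the job in, once; it reports no verdict.
Trained networks look in a picture, given as the dict that the camera call returned (one of the last four; its "shot" number tells which), for a name from the list of things; names that differ only in an ending like _2 or _b are one class to them, and where a whole thing is asked for, a point or a joint stands for the part that bears it (a point fixed in the world has none). Each returns a list of dicts, best first, with "confidence" (0 to 1); they miss things now and then, are a little off and sometimes report something else, mostly with a low value. They report only what shows in the picture. A call takes as long as a camera call. They do not tell look-alikes from the thing itself.
- search_frame(picture, label): "bbox" ([left, top, right, bottom] in pixels, round what is visible of it).
- landmark_of(picture, label): "pixel" ([column, row] in pixels: a listed point, or the origin of a listed thing).
The state is a dict: "clock": time; "joints": joint angles; "joint_vel": joint speeds; "joint_efforts": joint torques, N m; "ee_pos": TCP position; "orientation": TCP orientation; "wrist_force": force on the tool from outside, world axes, zero at the start; "torque": the same for the moment, N m; "width": finger opening in m.
Only numpy, scipy, OpenCV 4.12 (cv2) and the standard library are available. Lean on these libraries where they do the work, as an engineer would, in place of code of your own. Each camera call takes 0.05 s, during which the arm holds its last target.

## Working session

There is one attempt and no reset: what is moved stays moved. The work goes in short steps, Python scripts to look and compute and a tool call to move; the robot and the scene stay as the last step left them, time stands still between calls to the robot, and variables do not carry over. Pictures are saved under pics/ and viewed, and the job is handed in when it is done.

Besides the shell and the picture viewer there is one more tool, called after ">>>" as name([rows], argument=value, ...), one row to a line, values as JSON. arm_command: Moves the arm, as the interface text tells. Shift numbers are shares of 0.2 m and turn numbers shares of 180 degrees, none past 1 either way. Its arguments: {"type":"object","properties":{"travel":{"type":"array"},"spin":{"type":"array"},"grip":{"type":"array"},"newtons":{"type":"number"}},"required":["travel","spin","grip"]}

```bash
mkdir -p pics
cat > h.py <<'E'
import numpy as np,cv2
from rig import get_state, viewer, manip, search_frame, landmark_of
def px(p,X):
    c=p["R"]@np.asarray(X,float)+p["t"]; q=p["K"]@c; return q[:2]/q[2]
def back(p,uv,z):
    d=p["R"].T@np.linalg.inv(p["K"])@np.array([uv[0],uv[1],1.]); o=-p["R"].T@p["t"]
    return o+d*(z-o[2])/d[2]
def save(p,n): cv2.imwrite(f"pics/{n}.png",p["img"][:,:,::-1])
E
python3 - <<'E'
from h import *
for n in ("top","side"):
    p=viewer.get_image(n); save(p,n+"0")
    print(n,"cam at",-p["R"].T@p["t"], p["K"][0,0])
    for l in ["bolster","fence","plate","hole_left","hole_right","pin_left","pin_right"]:
        print(l,[(np.round(d["pixel"]),round(d["confidence"],2)) for d in landmark_of(p,l)][:4],[(np.round(d["bbox"]),round(d["confidence"],2)) for d in search_frame(p,l)][:3] if l in("plate","bolster") else "")
s=get_state();print(s)
E
```

```text
top cam at [0.41145592 0.01538341 0.7840534 ] 448.7642313930997
bolster [(array([365., 230.]), 0.56), (array([536., 250.]), 0.28)] [(array([276., 186., 456., 301.]), 0.71)]
fence [(array([368., 194.]), 0.81)] 
plate [(array([399., 360.]), 0.88), (array([219., 381.]), 0.87), (array([386., 232.]), 0.85), (array([345., 212.]), 0.32)] [(array([363., 325., 432., 399.]), 0.74), (array([337., 194., 432., 268.]), 0.66), (array([157., 310., 284., 454.]), 0.56)]
hole_left [(array([390., 374.]), 0.88), (array([369., 216.]), 0.79), (array([194., 365.]), 0.65)] 
hole_right [(array([211., 408.]), 0.84), (array([401., 222.]), 0.78), (array([412., 364.]), 0.73)] 
pin_left [(array([346., 215.]), 0.68), (array([472., 202.]), 0.19)] 
pin_right [(array([380., 214.]), 0.74), (array([472., 198.]), 0.69), (array([371., 220.]), 0.19)] 
side cam at [ 0.18616398 -0.71108681  0.83026866] 600.5786772013257
bolster [(array([363., 289.]), 0.65)] [(array([276., 225., 437., 371.]), 0.61), (array([369., 379., 513., 478.]), 0.2)]
fence [(array([390., 266.]), 0.91)] 
plate [(array([368., 292.]), 0.91), (array([254., 3
[... 447 characters left out ...]
y([-1.23922945,  0.33317615,  0.03988712,  1.46537947, -0.01340657,
        1.34329726, -0.05851007]), 'joint_vel': array([ 1.36606172e-03,  4.88012171e-04,  9.37351771e-05, -1.37546027e-03,
        2.11301300e-04,  5.73149239e-04, -5.66957159e-05]), 'joint_efforts': array([-7.99093391e-05, -6.58299637e+01,  1.36249144e+00, -4.05827916e+01,
        1.67197210e-02,  2.69977871e-03,  3.46484931e-06]), 'ee_pos': array([0.27141319, 0.59060381, 0.2313332 ]), 'orientation': array([-9.36124062e-06,  8.41901048e-01,  5.39631935e-01, -3.52057448e-06]), 'wrist_force': array([-0.03025035, -0.62412395, -0.42765917]), 'torque': array([-0.01642853, -0.0328193 , -0.04543964]), 'width': 0.08530341620376672}
```

View pics/top0.png

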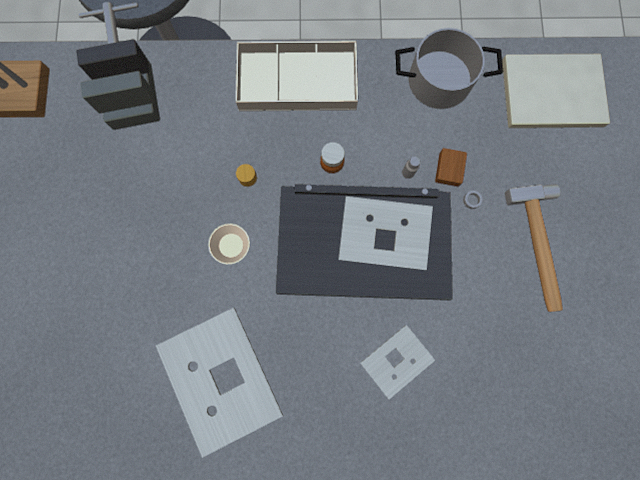

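View pics/side0.png

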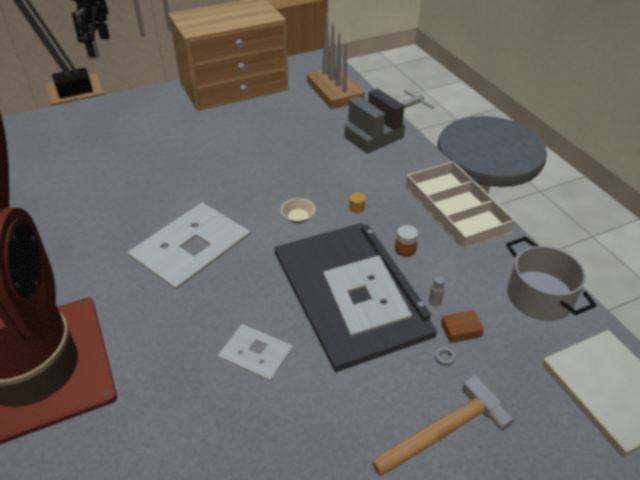

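The top view shows the middle plate on the bolster at about (386,232), shifted right and slightly clockwise. The large plate (220,380) and small plate (399,360) are decoys. Next I'll measure accurately.

Run:
```python
from h import *
p=viewer.get_image("top")
cv2.imwrite("pics/c1.png",cv2.resize(p["img"][175:310,265:465,::-1],None,fx=4,fy=4,interpolation=cv2.INTER_CUBIC))
p=viewer.get_image("side")
cv2.imwrite("pics/c2.png",cv2.resize(p["img"][215:375,265:445,::-1],None,fx=3.7,fy=3.7,interpolation=cv2.INTER_CUBIC))
```

```text
(no output)
```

View pics/c1.png

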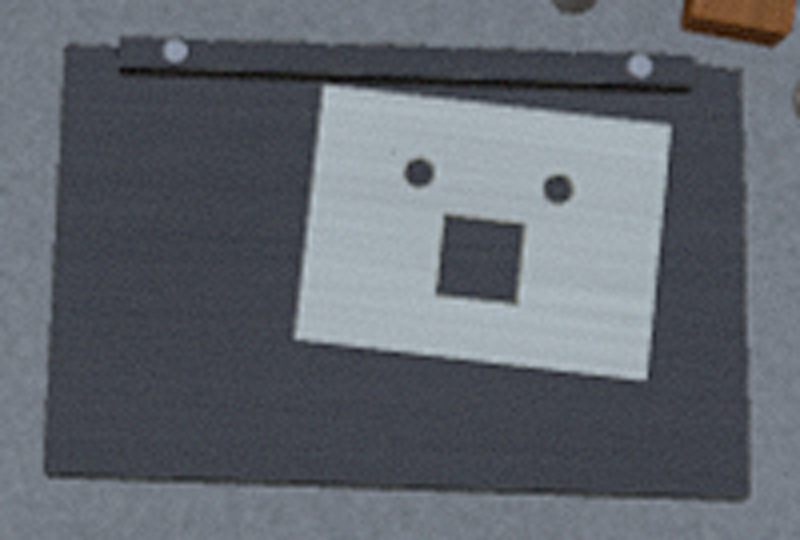

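View pics/c2.png

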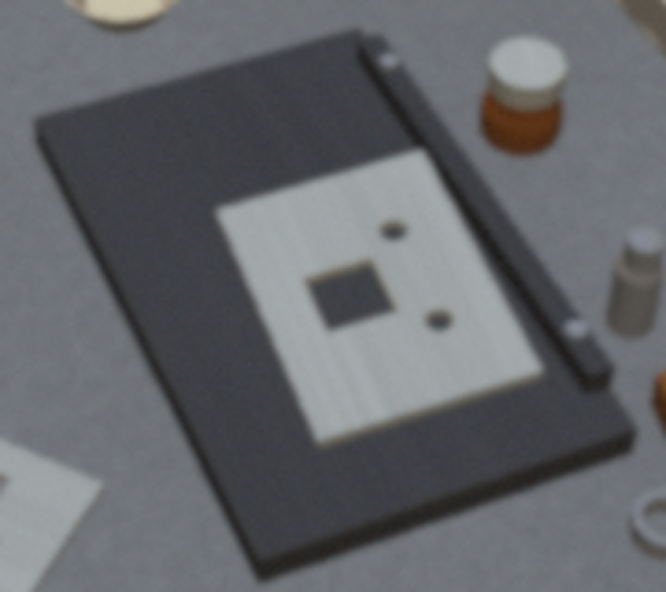

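```bash
cat > fit.py <<'E'
from h import *
from scipy.optimize import least_squares
def Rz(a): c,s=np.cos(a),np.sin(a); return np.array([[c,-s,0],[s,c,0],[0,0,1]])
def Ry(a): c,s=np.cos(a),np.sin(a); return np.array([[c,0,s],[0,1,0],[-s,0,c]])
BP=np.array([[-120,150,20],[-120,-150,20],[70,150,20],[70,-150,20],[55.5,125,36],[55.5,-125,36]])/1e3
PP=np.array([[55,75,6],[55,-75,6],[-55,-75,6],[-55,75,6],[22,30,6],[22,-30,6],[5.5,17.5,6],[5.5,-17.5,6],[-29.5,-17.5,6],[-29.5,17.5,6]])/1e3
def bol(v,X): return X@Rz(v[2]).T+[v[0],v[1],0]
def pla(v,X,lean):
    Y=(X+[.055,0,0])@Ry(-lean).T-[.055,0,0]   # pivot at near lower edge
    return Y@Rz(v[2]).T+[v[0],v[1],.02]
def proj(p,X):
    c=X@p["R"].T+p["t"]; q=c@p["K"].T; return q[:,:2]/q[:,2:]
def fitb(p,uv,idx): 
    r=least_squares(lambda v:(proj(p,bol(v,BP[idx]))-uv).ravel(),[.56,0,0]); return r.x,r.fun
def fitp(p,uv,lean,idx=range(10)):
    r=least_squares(lambda v:(proj(p,pla(v,PP[list(idx)],lean))-uv).ravel(),[.56,0,0]); return r.x,r.fun
E
cat > m1.py <<'E'
from fit import *
p=viewer.get_image("top")
f=lambda a,o,k:np.array(a,float)/k+o-.5+.5/k
B=f([[45,474],[748,494],[66,44],[743,68],[122,67],[690,86]],[265,175],4)
P=f([[323,85],[671,124],[648,380],[295,339],[419,171],[558,187],[444,215],[525,224],[518,303],[437,295]],[265,175],4)
b,e=fitb(p,B,range(6));print("bol",b,np.round(e,1))
v,e=fitp(p,P,np.radians(5));print("pla",v,np.round(e,1))
d=Rz(-b[2])@np.array([v[0]-b[0],v[1]-b[1],0]);print("rel",d,v[2]-b[2])
s=viewer.get_image("side")
B=f([[262,570],[38,128],[360,35],[635,437]],[265,215],3.7)[[1,0,2,3]]
P=f([[425,152],[542,371],[318,442],[217,211]],[265,215],3.7)
b,e=fitb(s,B,range(4));print("bol",b,np.round(e,1))
v,e=fitp(s,P,np.radians(5),range(4));print("pla",v,np.round(e,1))
d=Rz(-b[2])@np.array([v[0]-b[0],v[1]-b[1],0]);print("rel",d,v[2]-b[2])
E
python3 m1.py
```

```text
bol [ 0.57312142 -0.06927358 -0.04369392] [-0.6  0.1  0.8  1.  -0.5 -0.2 -0.1 -0.7 -1.2 -0.2  1.5 -0.3]
pla [ 0.56160156 -0.10342387 -0.12449112] [ 0.1  0.2 -0.2  0.  -0.3 -0.3  0.1 -0.   0.1  0.4  0.2  0.3  0.1 -0.3
  0.2 -0.3 -0.1  0.2 -0.2 -0.1]
rel [-0.01001718 -0.03462089  0.        ] -0.08079720105289077
bol [ 0.56812562 -0.07332608 -0.04630452] [-1.6 -1.1 -0.8  0.5  0.4 -0.8  1.9  0.4]
pla [ 0.55888991 -0.10259594 -0.13420678] [-0.3 -0.1  0.3  0.2 -0.2 -0.2  0.1  0. ]
rel [-0.00787097 -0.02966599  0.        ] -0.08790226200685258
```

```bash
cat >> fit.py <<'E'
def overlay(p,b,v,lean,name,box,k):
    x0,y0,x1,y1=box
    im=cv2.resize(p["img"][y0:y1,x0:x1,::-1],None,fx=k,fy=k,interpolation=cv2.INTER_CUBIC)
    def L(X,c):
        q=(proj(p,X)-[x0,y0]+.5)*k-.5
        cv2.polylines(im,[np.round(q*16).astype(int)],True,c,1,cv2.LINE_AA,4)
    B=lambda a:bol(b,np.array(a)/1e3)
    L(B([[-120,150,20],[-120,-150,20],[70,-150,20],[70,150,20]]),(0,255,255))
    L(B([[55.5,125,36],[55.5,-125,36],[69.5,-125,36],[69.5,125,36]]),(0,255,0))
    L(B([[55.5,125,20],[55.5,-125,20]]),(0,0,255))
    if v is not None:
        L(pla(v,PP[:4],lean),(255,0,255)); L(pla(v,PP[6:],lean),(255,0,255))
    cv2.imwrite(f"pics/{name}.png",im)
E
cat >> m1.py <<'E'
overlay(p,[ 0.57312142,-0.06927358,-0.04369392],None,0,"o1",(265,175,465,310),4)
overlay(s,[ 0.57312142,-0.06927358,-0.04369392],None,0,"o2",(265,215,445,375),3.7)
E
python3 m1.py >/dev/null
```

```text
(no output)
```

View pics/o1.png

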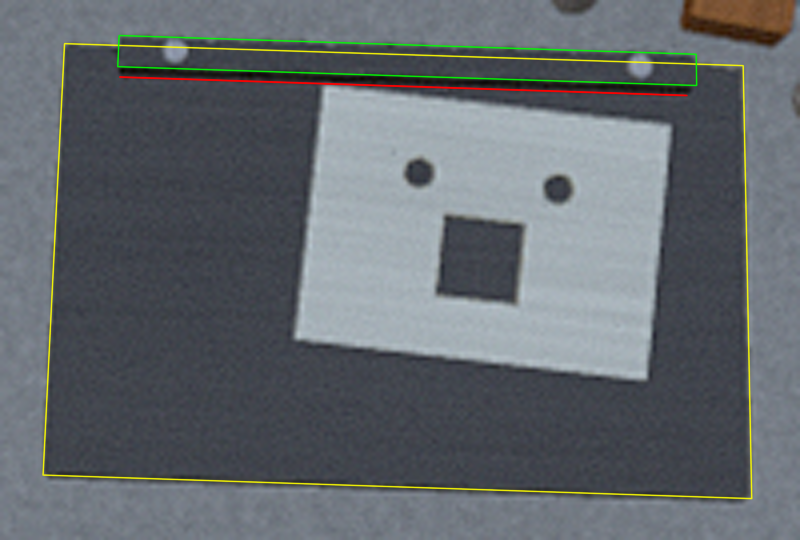

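View pics/o2.png

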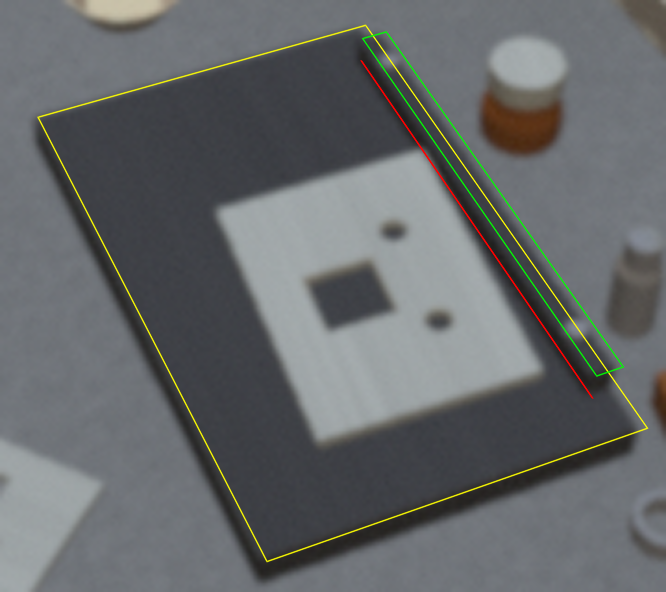

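```bash
cat > plan.py <<'E'
import sys; from h import *
# usage: x y z  angle(deg of tool x in world) -> shares
def plan(x,y,z,ang=None):
    s=get_state(); q=s["orientation"]; w,a,b,c=q
    R=np.array([[1-2*(b*b+c*c),2*(a*b-w*c),2*(a*c+w*b)],[2*(a*b+w*c),1-2*(a*a+c*c),2*(b*c-w*a)],[2*(a*c-w*b),2*(b*c+w*a),1-2*(a*a+b*b)]])
    d=R.T@(np.array([x,y,z])-s["ee_pos"]); cur=np.degrees(np.arctan2(R[1,0],R[0,0]))
    sp=0 if ang is None else -(((ang-cur)+180)%360-180)/180
    print("t",round(s["clock"],2),"shares",np.round(d/.2,4),"spin",round(sp,4),"tool x ang",round(cur,2),"pos",np.round(s["ee_pos"],4))
a=list(map(float,sys.argv[1:])); plan(*a)
E
python3 plan.py .40 .43 .2 87.4
```

```text
t 1.3 shares [-0.4611  0.9194  0.1565] spin -0.1227 tool x ang 65.32 pos [0.2714 0.5906 0.2313]
```

>>> arm_command([
  [-0.09,0.18,0.03],
  [-0.18,0.36,0.06],
  [-0.27,0.54,0.09],
  [-0.36,0.73,0.12],
  [-0.46,0.92,0.16],
], spin=[-0.03,-0.06,-0.09,-0.123,-0.123], grip=[-1,-1,-1,-1,-1])

```text
clock: 1.72
ee_pos: [0.3997, 0.4309, 0.2]
orientation: [-0.0, 0.72, 0.694, 0.0]
wrist_force: [1.0, 0.1, 0.2]
width: 0.0857
```

```bash
python3 plan.py .46 .24 .17 87.4
```

```text
t 1.72 shares [-0.9425  0.3371  0.1496] spin 0.0025 tool x ang 87.85 pos [0.3997 0.4309 0.2   ]
```

>>> arm_command([
  [-0.19,0.07,0.03],
  [-0.38,0.14,0.06],
  [-0.57,0.2,0.09],
  [-0.76,0.27,0.12],
  [-0.94,0.34,0.15],
], spin=[0,0,0,0,0], grip=[-1,-1,-1,-1,-1])

```text
clock: 2.13
ee_pos: [0.4584, 0.2393, 0.1698]
orientation: [-0.0, 0.723, 0.691, 0.0]
wrist_force: [0.6, 0.0, 0.4]
width: 0.0851
```

>>> arm_command([
  [-0.19,0,0.05],
  [-0.38,0,0.1],
  [-0.57,0,0.15],
  [-0.76,0,0.2],
  [-0.95,0,0.25],
], spin=[0,0,0,0,0], grip=[-1,-1,-1,-1,-1])

```text
clock: 2.55
ee_pos: [0.4494, 0.05, 0.1197]
orientation: [0.0, 0.723, 0.691, 0.0]
wrist_force: [0.1, 0.5, -0.4]
width: 0.0854
```

```bash
python3 plan.py .4626 -.101 .06 87.4
```

```text
t 2.55 shares [-0.7515  0.0994  0.2982] spin 0.0003 tool x ang 87.46 pos [0.4494 0.05   0.1197]
```

>>> arm_command([
  [-0.19,0.03,0.08],
  [-0.38,0.05,0.16],
  [-0.56,0.08,0.24],
  [-0.75,0.1,0.32],
  [-0.75,0.1,0.4],
], spin=[0,0,0,0,0], grip=[-1,-1,-1,-1,-1])

```text
clock: 2.97
ee_pos: [0.4631, -0.1065, 0.0399]
orientation: [0.002, 0.725, 0.689, -0.0]
wrist_force: [-0.5, -0.0, 0.1]
width: 0.0854
```

```bash
python3 plan.py .4626 -.101 .011 87.4
python3 - <<'E'
from h import *
p=viewer.get_image("top"); save(p,"t2")
E
```

```text
t 2.97 shares [ 0.028  -0.0043  0.1446] spin -0.0021 tool x ang 87.02 pos [ 0.4631 -0.1065  0.0399]
```

View pics/t2.png

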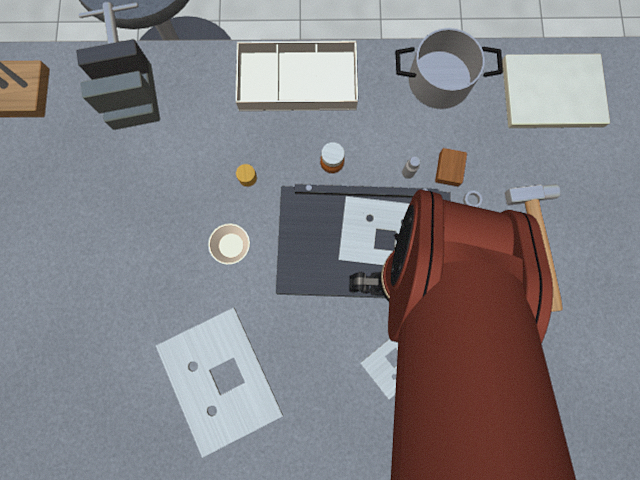

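The arm hides part of the top view. The left finger is at (365,282), just short of the plate's near edge. Lowering.

>>> arm_command([
  [0.01,0,0.05],
  [0.02,0,0.09],
  [0.03,0,0.12],
  [0.03,0,0.145],
  [0.03,0,0.145],
], spin=[-0.001,-0.002,-0.002,-0.002,-0.002], grip=[-1,-1,-1,-1,-1])

```text
clock: 3.43
ee_pos: [0.463, -0.092, 0.0102]
orientation: [-0.0, 0.72, 0.694, -0.0]
wrist_force: [-0.9, -0.4, 0.1]
width: 0.0853
```

```bash
python3 plan.py .4626 -.101 .011 87.4
python3 - <<'E'
from h import *
p=viewer.get_image("side")
cv2.imwrite("pics/s3.png",cv2.resize(p["img"][215:375,245:445,::-1],None,fx=3.7,fy=3.7,interpolation=cv2.INTER_CUBIC))
E
```

```text
t 3.43 shares [-0.0453 -0.0002 -0.0041] spin 0.0029 tool x ang 87.93 pos [ 0.463  -0.092   0.0102]
```

View pics/s3.png

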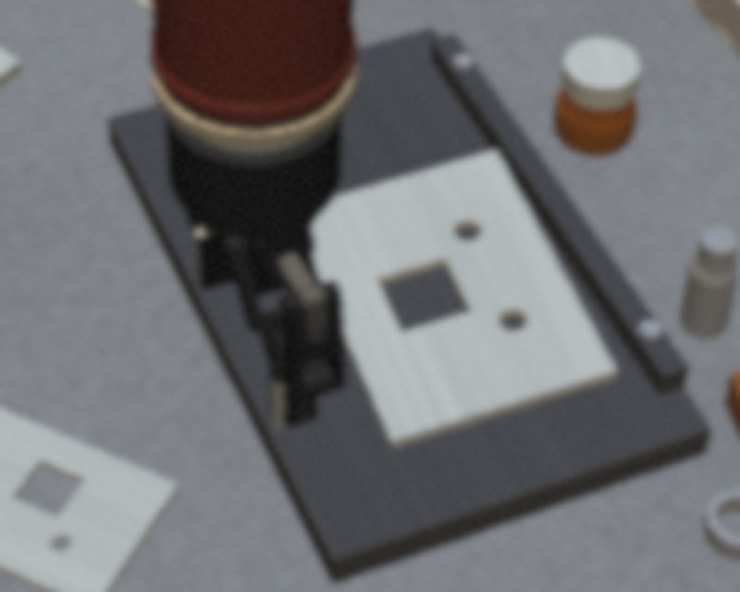

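>>> arm_command([
  [0,0.025,0],
  [0,0.05,0],
  [0,0.07,0],
  [0,0.085,0],
  [0,0.1,0],
], spin=[0.002,0.002,0.002,0.002,0.002], grip=[-1,-1,-1,-1,-1])

```text
clock: 3.9
ee_pos: [0.4839, -0.0939, 0.011]
orientation: [0.0, 0.723, 0.691, 0.0]
wrist_force: [0.3, 0.0, 0.4]
width: 0.0854
```

>>> arm_command([
  [0,0.01,0],
  [0,0.02,0],
  [0,0.03,0],
  [0,0.04,0],
  [0,0.04,0],
], spin=[0,0,0,0,0], grip=[-1,-1,-1,-1,-1])

```text
clock: 4.32
ee_pos: [0.4914, -0.0943, 0.0108]
orientation: [-0.0, 0.723, 0.691, -0.0]
wrist_force: [-0.8, 0.3, -0.3]
width: 0.085
```

>>> arm_command([
  [0,0.005,0],
  [0,0.01,0],
  [0,0.015,0],
  [0,0.02,0],
  [0,0.02,0],
], spin=[0,0,0,0,0], grip=[-1,-1,-1,-1,-1])

```text
clock: 4.73
ee_pos: [0.4953, -0.0944, 0.0108]
orientation: [0.0, 0.723, 0.691, -0.0]
wrist_force: [-1.2, 0.1, 0.6]
width: 0.0855
```

```bash
python3 plan.py .4626 -.101 .011 87.4
python3 - <<'E'
from h import *
p=viewer.get_image("side")
cv2.imwrite("pics/s4.png",cv2.resize(p["img"][215:375,245:445,::-1],None,fx=3.7,fy=3.7,interpolation=cv2.INTER_CUBIC))
E
```

```text
t 4.73 shares [-0.0402 -0.1619 -0.0008] spin 0.0003 tool x ang 87.45 pos [ 0.4953 -0.0944  0.0108]
```

View pics/s4.png

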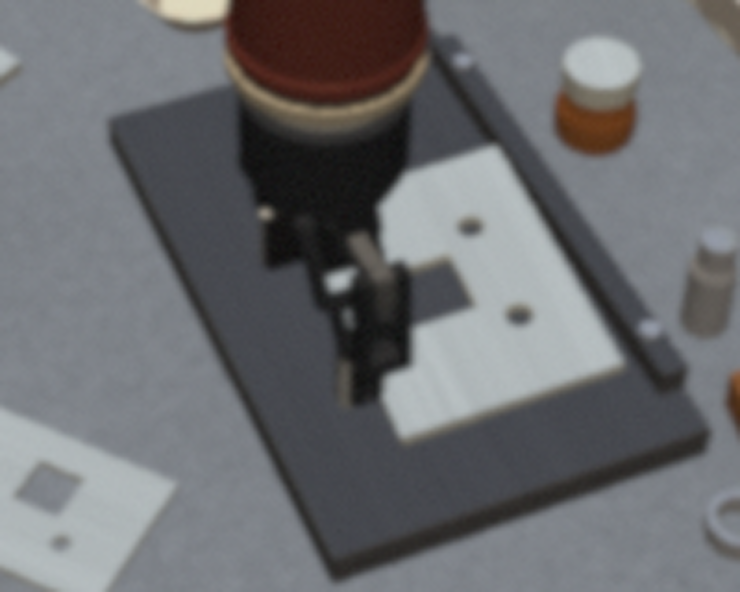

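The plate is turning and moving fence-wards: its near-right corner went from (390,443) to (403,440). Continuing gently.

>>> arm_command([
  [0,0.005,0],
  [0,0.01,0],
  [0,0.015,0],
  [0,0.02,0],
  [0,0.02,0],
], spin=[0,0,0,0,0], grip=[-1,-1,-1,-1,-1])

```text
clock: 5.2
ee_pos: [0.4995, -0.0945, 0.0109]
orientation: [0.0, 0.723, 0.691, 0.0]
wrist_force: [-0.7, 0.4, 0.7]
width: 0.0859
```

>>> arm_command([
  [0,0.005,0],
  [0,0.01,0],
  [0,0.01,0],
  [0,0.01,0],
  [0,0.01,0],
], spin=[0,0,0,0,0], grip=[-1,-1,-1,-1,-1])

```text
clock: 5.62
ee_pos: [0.5013, -0.0946, 0.0109]
orientation: [0.0, 0.723, 0.691, 0.0]
wrist_force: [-0.6, -0.4, 0.3]
width: 0.0852
```

Run:
```python
from h import *
p=viewer.get_image("side")
cv2.imwrite("pics/s5.png",cv2.resize(p["img"][215:375,265:445,::-1],None,fx=3.7,fy=3.7,interpolation=cv2.INTER_CUBIC))
```

```text
(no output)
```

View pics/s5.png

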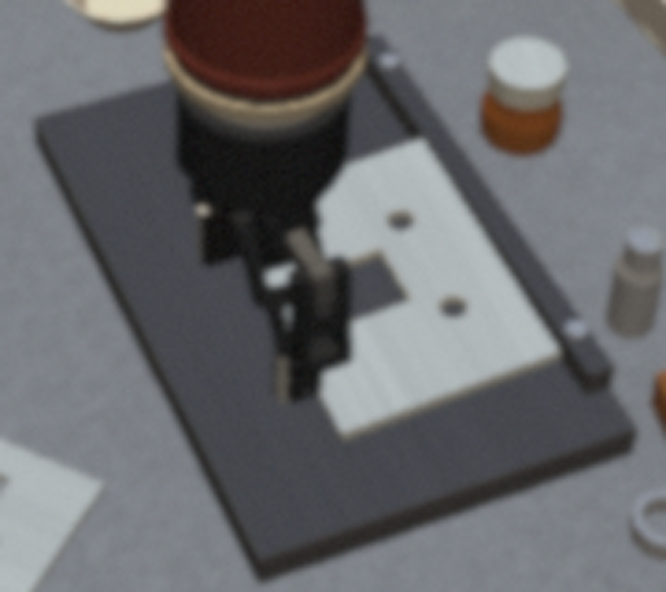

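>>> arm_command([
  [0,0.005,0],
  [0,0.01,0],
  [0,0.01,0],
  [0,0.01,0],
  [0,0.01,0],
], spin=[0,0,0,0,0], grip=[-1,-1,-1,-1,-1])

```text
clock: 6.08
ee_pos: [0.5033, -0.0947, 0.0108]
orientation: [0.0, 0.723, 0.691, 0.0]
wrist_force: [-1.0, -0.7, 0.2]
width: 0.0852
```

>>> arm_command([
  [0,0.005,0],
  [0,0.005,0],
  [0,0.01,0],
  [0,0.01,0],
  [0,0.01,0],
], spin=[0,0,0,0,0], grip=[-1,-1,-1,-1,-1])

```text
clock: 6.5
ee_pos: [0.5052, -0.0948, 0.0108]
orientation: [-0.0, 0.723, 0.691, -0.0]
wrist_force: [-1.0, -0.8, 0.2]
width: 0.0854
```

Run:
```python
from h import *
p=viewer.get_image("side")
cv2.imwrite("pics/s6.png",cv2.resize(p["img"][215:375,265:445,::-1],None,fx=3.7,fy=3.7,interpolation=cv2.INTER_CUBIC))
```

```text
(no output)
```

View pics/s6.png

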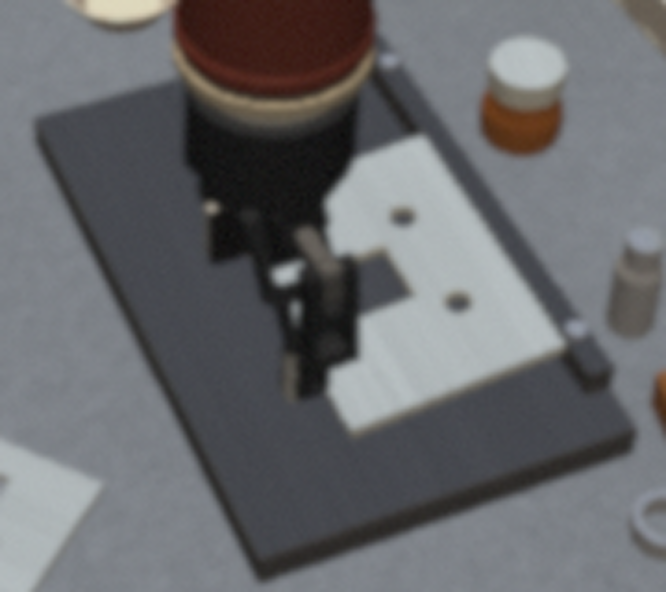

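>>> arm_command([
  [0,0.005,0],
  [0,0.005,0],
  [0,0.01,0],
  [0,0.01,0],
  [0,0.01,0],
], spin=[0,0,0,0,0], grip=[-1,-1,-1,-1,-1])

```text
clock: 6.97
ee_pos: [0.5061, -0.0949, 0.0106]
orientation: [-0.001, 0.723, 0.691, -0.001]
wrist_force: [-5.7, -0.5, 4.8]
width: 0.0858
```

>>> arm_command([
  [0,0.003,0],
  [0,0.005,0],
  [0,0.005,0],
  [0,0.005,0],
  [0,0.005,0],
], spin=[0,0,0,0,0], grip=[-1,-1,-1,-1,-1])

```text
clock: 7.38
ee_pos: [0.5062, -0.0948, 0.0104]
orientation: [-0.002, 0.723, 0.691, -0.001]
wrist_force: [-10.9, -0.5, 7.4]
width: 0.0858
```

Run:
```python
from h import *
p=viewer.get_image("side")
cv2.imwrite("pics/s7.png",cv2.resize(p["img"][215:375,265:445,::-1],None,fx=3.7,fy=3.7,interpolation=cv2.INTER_CUBIC))
```

```text
(no output)
```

View pics/s7.png

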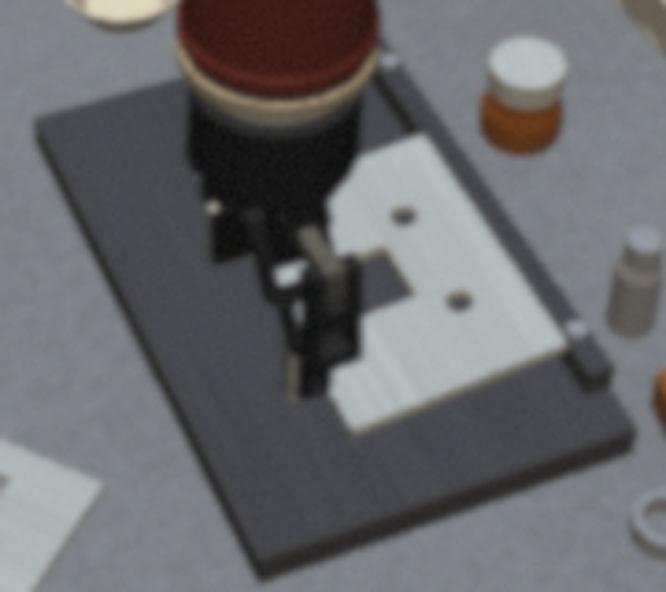

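Contact force is now 11 N and the plate is flush with the fence, whose edge runs along the plate. I'll back off, rise, and shut the gripper.

>>> arm_command([
  [0,-0.05,0],
  [0,-0.1,0],
  [0,-0.12,-0.1],
  [0,-0.12,-0.25],
  [0,-0.12,-0.4],
], spin=[0,0,0,0,0], grip=[-1,-1,-1,-1,-1])

```text
clock: 7.85
ee_pos: [0.4828, -0.0939, 0.0912]
orientation: [-0.0, 0.723, 0.691, -0.001]
wrist_force: [0.7, 0.7, 0.2]
width: 0.085
```

```bash
python3 plan.py .5644 -.216 .075 87.5
```

```text
t 7.85 shares [-0.5918  0.4351  0.0806] spin -0.0003 tool x ang 87.44 pos [ 0.4828 -0.0939  0.0912]
```

>>> arm_command([
  [-0.15,0,0],
  [-0.3,0.1,0.02],
  [-0.45,0.24,0.04],
  [-0.59,0.36,0.06],
  [-0.59,0.435,0.08],
], spin=[0,0,0,0,0], grip=[1,1,1,1,1])

```text
clock: 8.27
ee_pos: [0.5666, -0.2223, 0.0754]
orientation: [0.002, 0.725, 0.689, -0.0]
wrist_force: [-0.7, -0.4, 0.7]
width: 0.0257
```

>>> arm_command([
  [0,0,0],
  [0,0,0],
  [0,0,0],
  [0,0,0],
  [0,0,0],
], spin=[0,0,0,0,0], grip=[1,1,1,1,1])

```text
clock: 8.68
ee_pos: [0.5655, -0.2149, 0.0753]
orientation: [-0.0, 0.722, 0.691, 0.0]
wrist_force: [-0.4, -0.7, 0.6]
width: -0.0003
```

```bash
python3 plan.py .5644 -.216 .0235 87.5
python3 - <<'E'
from h import *
p=viewer.get_image("side")
cv2.imwrite("pics/s8.png",cv2.resize(p["img"][215:375,265:445,::-1],None,fx=3.7,fy=3.7,interpolation=cv2.INTER_CUBIC))
p=viewer.get_image("top"); save(p,"t8")
E
```

```text
t 8.68 shares [-0.0059 -0.0054  0.2589] spin -0.0001 tool x ang 87.49 pos [ 0.5655 -0.2149  0.0753]
```

View pics/s8.png

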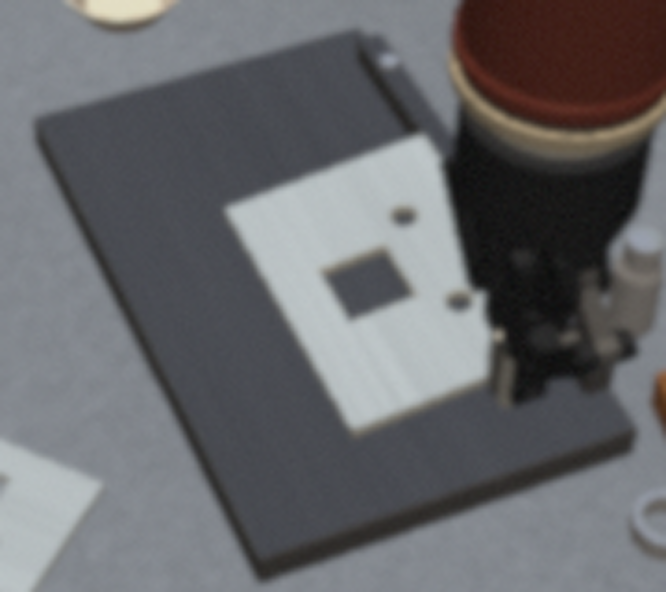

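View pics/t8.png

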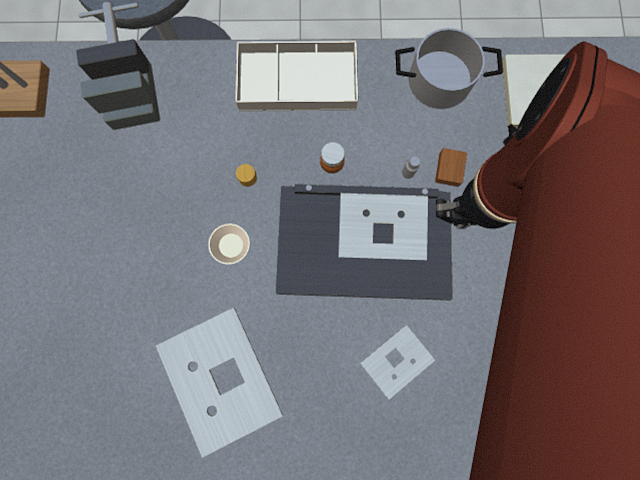

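The top view is clear now: the plate is parallel to the fence, spanning columns 340–428. I'll measure its lateral offset.

Run:
```python
from h import *
p=viewer.get_image("top")
np.save("k.npy",p["img"])
print(px(p,get_state()["ee_pos"]))
cv2.imwrite("pics/c9.png",cv2.resize(p["img"][175:310,265:465,::-1],None,fx=4,fy=4,interpolation=cv2.INTER_CUBIC))
```

```text
[458.69346362 223.28813531]
```

View pics/c9.png

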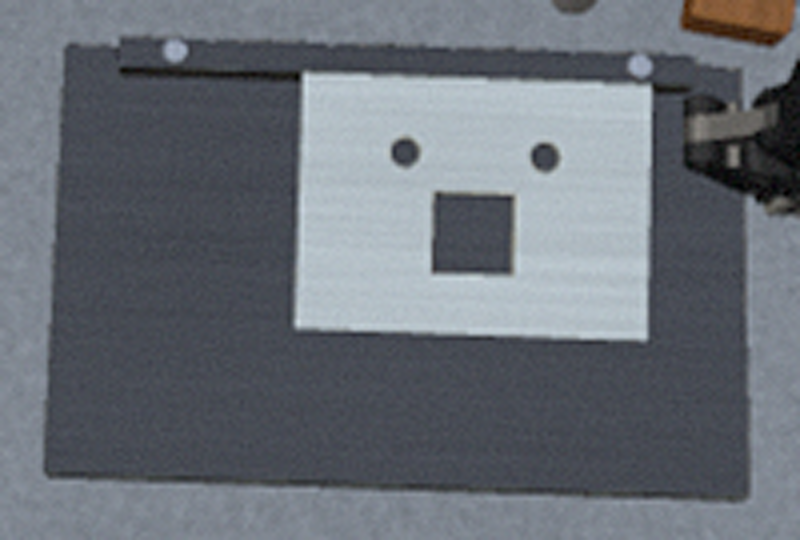

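```bash
cat > m2.py <<'E'
from fit import *
p=viewer.get_image("top")
f=lambda a,o,k:np.array(a,float)/k+o-.5+.5/k
B=f([[45,474],[748,494],[66,44],[743,68],[122,67],[690,86]],[265,175],4)
b,e=fitb(p,B,range(6))
P=f([[302,71],[652,84],[648,341],[294,328],[405,151],[545,156],[432,192],[515,195],[514,274],[431,271]],[265,175],4)
v,e=fitp(p,P,np.radians(5));print("pla",v,np.round(e,1))
d=Rz(-b[2])@np.array([v[0]-b[0],v[1]-b[1],0]);print("rel",d,v[2]-b[2])
E
python3 m2.py
```

```text
pla [ 0.57301484 -0.09950003 -0.04733862] [ 0.3  0.3 -0.4  0.2 -0.3 -0.4  0.2 -0.4  0.1  0.2 -0.1  0.2  0.3 -0.3
 -0.  -0.3 -0.2  0.2  0.1  0.2]
rel [ 0.00121381 -0.03020226  0.        ] -0.0036447029026675445
```

>>> arm_command([
  [0,0.01,0.08],
  [0,0.02,0.15],
  [0,0.02,0.21],
  [0,0.02,0.25],
  [0,0.02,0.259],
], spin=[0,0,0,0,0], grip=[1,1,1,1,1])

```text
clock: 9.3
ee_pos: [0.5686, -0.2154, 0.0209]
orientation: [-0.001, 0.723, 0.691, -0.001]
wrist_force: [0.1, 0.2, -0.2]
width: -0.0002
```

>>> arm_command([
  [0.02,0,0],
  [0.04,0,0],
  [0.06,0,0],
  [0.075,0,0],
  [0.075,0,0],
], spin=[0,0,0,0,0], grip=[1,1,1,1,1])

```text
clock: 9.72
ee_pos: [0.5711, -0.1996, 0.0235]
orientation: [0.0, 0.722, 0.692, 0.0]
wrist_force: [-0.2, 0.5, 0.3]
width: -0.0005
```

>>> arm_command([
  [0.01,0,0],
  [0.02,0,0],
  [0.03,0,0],
  [0.04,0,0],
  [0.05,0,0],
], spin=[0,0,0,0,0], grip=[1,1,1,1,1])

```text
clock: 10.13
ee_pos: [0.571, -0.1906, 0.023]
orientation: [-0.0, 0.723, 0.691, -0.0]
wrist_force: [0.2, 0.2, -0.7]
width: -0.0
```

>>> arm_command([
  [0.01,0,0],
  [0.02,0,0],
  [0.03,0,0],
  [0.04,0,0],
  [0.05,0,0],
], spin=[0,0,0,0,0], grip=[1,1,1,1,1])

```text
clock: 10.55
ee_pos: [0.5714, -0.1809, 0.023]
orientation: [0.0, 0.723, 0.691, -0.0]
wrist_force: [0.0, -1.5, -0.8]
width: -0.0001
```

```bash
cat > look.py <<'E'
import sys
from h import *
p=viewer.get_image("top")
cv2.imwrite(f"pics/{sys.argv[1]}.png",cv2.resize(p["img"][175:310,265:465,::-1],None,fx=4,fy=4,interpolation=cv2.INTER_CUBIC))
E
python3 look.py c10
```

```text
(no output)
```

View pics/c10.png

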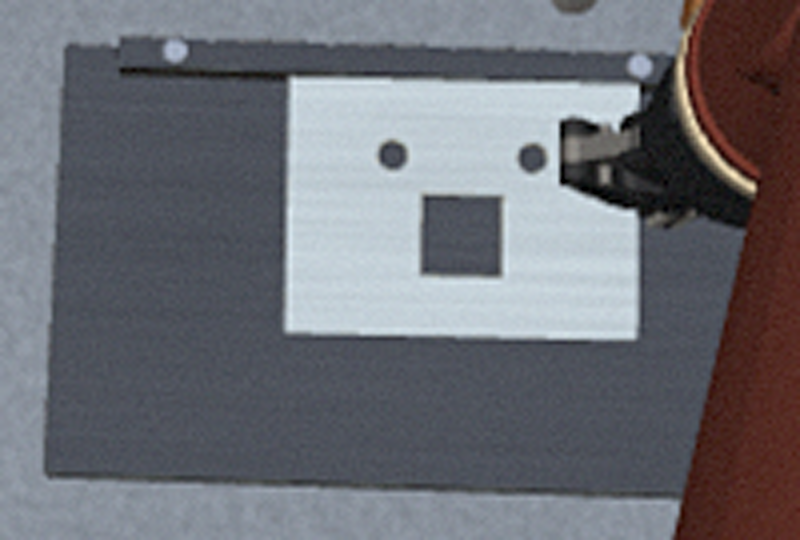

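The plate slid about 5 mm left and turned slightly counter-clockwise, with its left end drifting off the fence. I'll push from a point nearer the robot.

>>> arm_command([
  [-0.03,0,0],
  [-0.03,-0.03,0],
  [-0.03,-0.06,0],
  [-0.01,-0.06,0],
  [0.01,-0.06,0],
], spin=[0,0,0,0,0], grip=[1,1,1,1,1])

```text
clock: 11.02
ee_pos: [0.559, -0.1783, 0.0231]
orientation: [-0.0, 0.723, 0.691, 0.0]
wrist_force: [-0.2, -0.5, -0.5]
width: 0.0002
```

>>> arm_command([
  [0.01,0,0],
  [0.02,0,0],
  [0.03,0,0],
  [0.04,0,0],
  [0.04,0,0],
], spin=[0,0,0,0,0], grip=[1,1,1,1,1])

```text
clock: 11.43
ee_pos: [0.5598, -0.1701, 0.023]
orientation: [-0.0, 0.723, 0.691, -0.0]
wrist_force: [-0.7, -2.3, 1.0]
width: 0.0001
```

```bash
python3 look.py c11
```

```text
(no output)
```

View pics/c11.png

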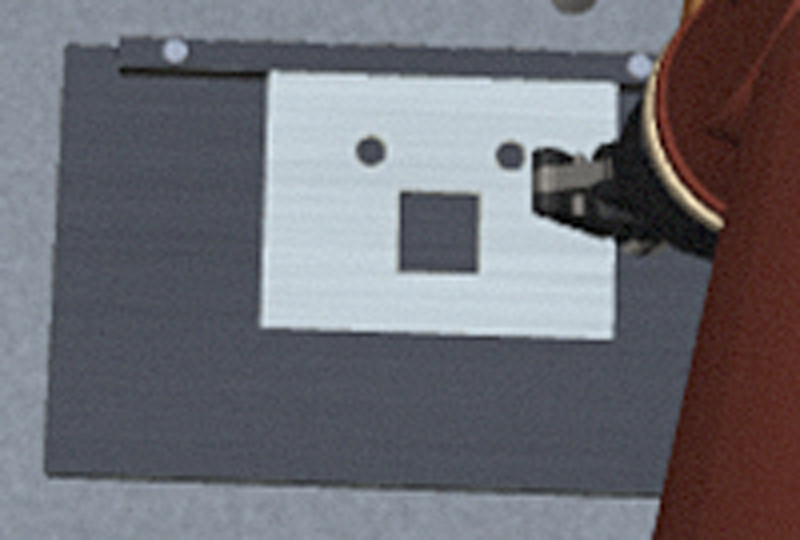

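The yaw is right and the plate is back on the fence, about 14 mm along with some 16 mm left. Continuing.

>>> arm_command([
  [0.01,0,0],
  [0.02,0,0],
  [0.03,0,0],
  [0.04,0,0],
  [0.05,0,0],
], spin=[0,0,0,0,0], grip=[1,1,1,1,1])

```text
clock: 11.9
ee_pos: [0.5604, -0.1601, 0.0231]
orientation: [0.0, 0.723, 0.691, 0.0]
wrist_force: [-2.9, -1.6, 0.8]
width: 0.0001
```

```bash
python3 look.py c12
```

View pics/c12.png

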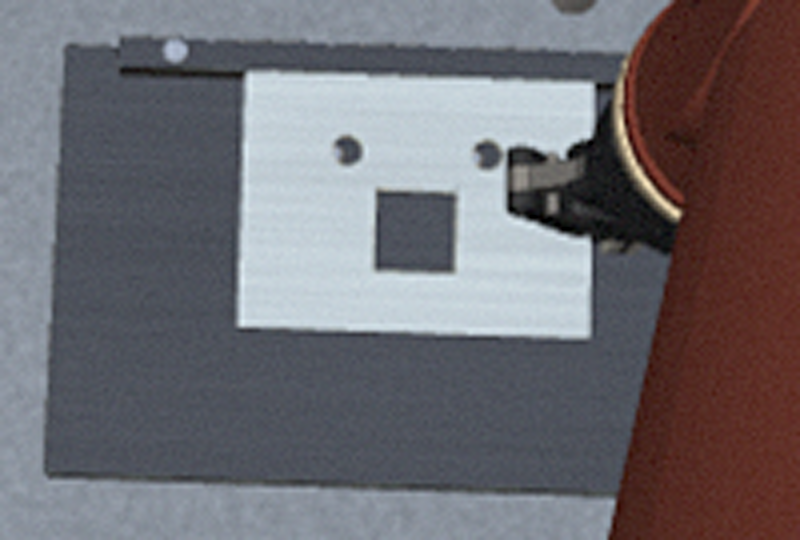

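Both pins now show at the left edges of the holes (at (338,153) and (479,158) in the crop). A few mm remain, so small steps from here.

>>> arm_command([
  [0.005,0,0],
  [0.01,0,0],
  [0.01,0,0],
  [0.015,0,0],
  [0.015,0,0],
], spin=[0,0,0,0,0], grip=[1,1,1,1,1])

```text
clock: 12.37
ee_pos: [0.5608, -0.1567, 0.0231]
orientation: [-0.0, 0.722, 0.691, 0.0]
wrist_force: [-0.5, 0.1, 0.4]
width: 0.0001
```

```bash
python3 look.py c13
```

```text
(no output)
```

View pics/c13.png

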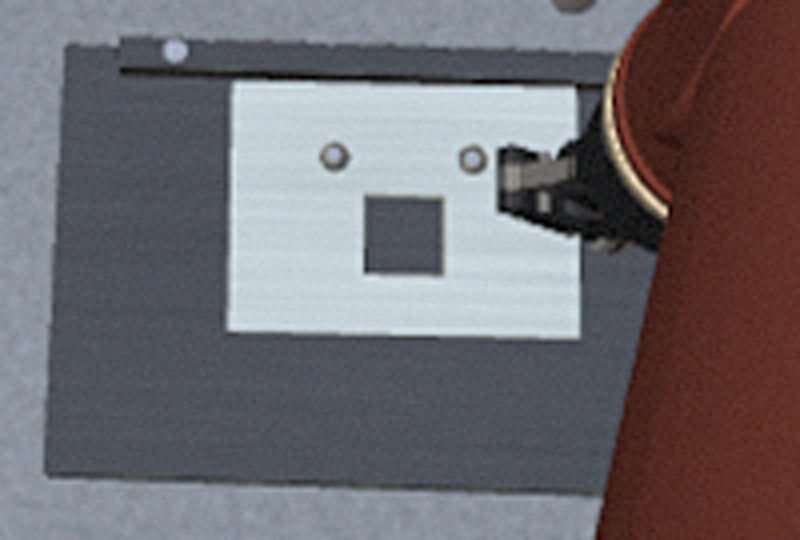

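Both pins stand through the holes and the fence face shows again, so the plate has dropped. I'll retreat and check flatness.

>>> arm_command([
  [-0.05,0,0],
  [-0.12,0,0],
  [-0.15,0,-0.1],
  [-0.15,0,-0.3],
  [-0.15,0,-0.5],
], spin=[0,0,0,0,0], grip=[1,1,1,1,1])

```text
clock: 12.83
ee_pos: [0.5575, -0.1888, 0.1231]
orientation: [-0.001, 0.723, 0.69, -0.001]
wrist_force: [1.6, -0.1, 0.9]
width: -0.0004
```

>>> arm_command([
  [0,-0.2,-0.1],
  [0,-0.4,-0.2],
  [0,-0.6,-0.2],
  [0,-0.6,-0.2],
  [0,-0.6,-0.2],
], spin=[0,0,0,0,0], grip=[1,1,1,1,1])

```text
clock: 13.25
ee_pos: [0.4375, -0.1826, 0.1638]
orientation: [-0.0, 0.723, 0.691, 0.002]
wrist_force: [0.6, -0.4, -0.3]
width: 0.0
```

>>> arm_command([
  [-0.15,0,0],
  [-0.3,0,0],
  [-0.45,0,0],
  [-0.6,0,0],
  [-0.7,0,0],
], spin=[0,0,0,0,0], grip=[1,1,1,1,1])

```text
clock: 13.67
ee_pos: [0.4333, -0.3254, 0.163]
orientation: [0.001, 0.723, 0.691, -0.001]
wrist_force: [-0.1, -0.6, -0.2]
width: -0.0002
```

```bash
python3 look.py c14
python3 - <<'E'
from h import *
p=viewer.get_image("side"); save(p,"s14f")
cv2.imwrite("pics/s14.png",cv2.resize(p["img"][215:375,265:445,::-1],None,fx=3.7,fy=3.7,interpolation=cv2.INTER_CUBIC))
E
```

```text
(no output)
```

View pics/c14.png

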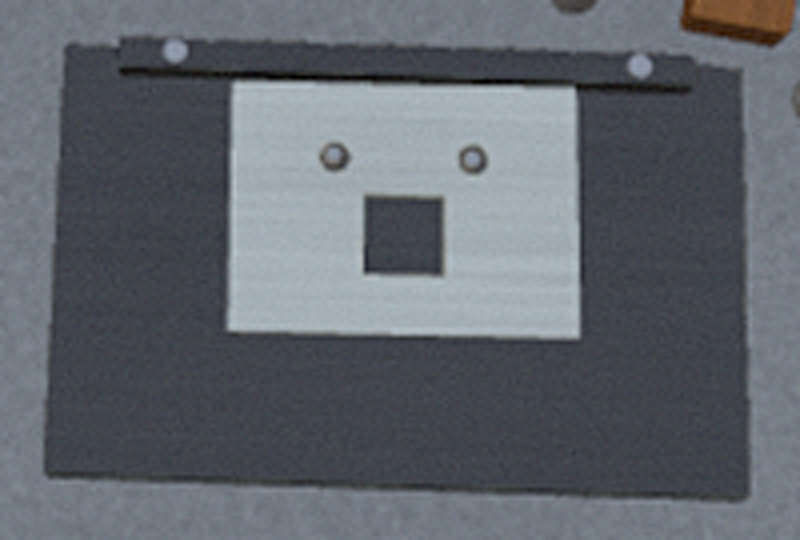

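View pics/s14.png

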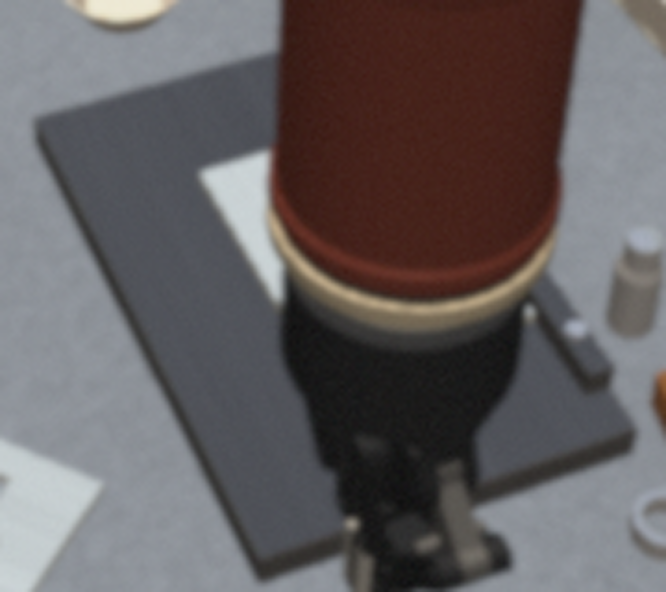

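View pics/s14f.png

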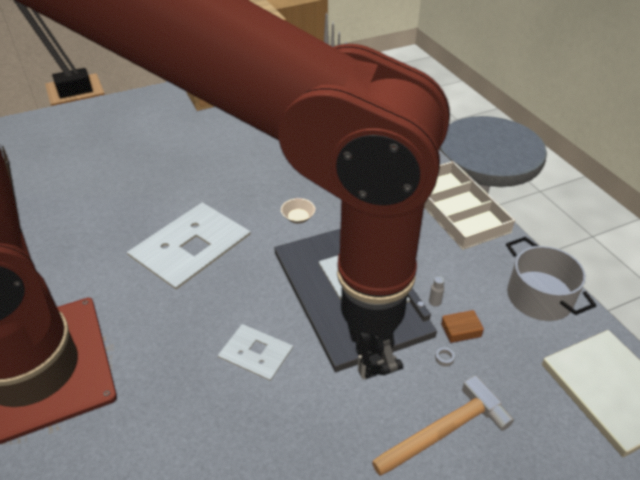

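>>> arm_command([
  [0.2,0,0],
  [0.4,0,0],
  [0.6,0,0],
  [0.8,0,0],
  [1,0,0],
], spin=[0,0,0,0,0], grip=[1,1,1,1,1])

```text
clock: 14.18
ee_pos: [0.4423, -0.1196, 0.1631]
orientation: [0.0, 0.722, 0.692, 0.0]
wrist_force: [1.4, -0.0, -0.5]
width: 0.0002
```

>>> arm_command([
  [0.2,0,0],
  [0.4,0,0],
  [0.6,0,-0.1],
  [0.8,0,-0.2],
  [1,0,-0.2],
], spin=[0,0,0,0,0], grip=[1,1,1,1,1])

```text
clock: 14.6
ee_pos: [0.4519, 0.0764, 0.2056]
orientation: [0.001, 0.723, 0.691, 0.002]
wrist_force: [2.1, 0.5, -0.0]
width: 0.0
```

>>> arm_command([
  [0.2,0,0],
  [0.4,0,0],
  [0.6,0,0],
  [0.8,0,0],
  [1,0,0],
], spin=[0,0,0,0,0], grip=[1,1,1,1,1])

```text
clock: 15.02
ee_pos: [0.4591, 0.2768, 0.2024]
orientation: [-0.0, 0.722, 0.692, -0.0]
wrist_force: [1.4, -0.1, 0.6]
width: -0.0003
```

Run:
```python
from fit import *
p=viewer.get_image("side"); 
cv2.imwrite("pics/s15.png",cv2.resize(p["img"][215:375,265:445,::-1],None,fx=3.7,fy=3.7,interpolation=cv2.INTER_CUBIC))
p=viewer.get_image("top"); save(p,"t15")
f=lambda a,o,k:np.array(a,float)/k+o-.5+.5/k
B=f([[45,474],[748,494],[66,44],[743,68],[122,67],[690,86]],[265,175],4)
b,e=fitb(p,B,range(6))
P=f([[231,81],[577,86],[580,339],[227,331],[364,195],[444,197],[443,275],[363,273]],[265,175],4)
for l in (0,1,2,3,5):
    v,e=fitp(p,P,np.radians(l),[0,1,2,3,6,7,8,9]);d=Rz(-b[2])@np.array([v[0]-b[0],v[1]-b[1],0])
    print(l,"rms",np.sqrt(np.mean(e**2)),"rel",np.round(d*1e3,1),v[2]-b[2])
```

```text
0 rms 0.26219768842608165 rel [-0.7 -0.6  0. ] 0.012979956826533651
1 rms 0.22692129377657103 rel [-0.8 -0.5  0. ] 0.01365240379533008
2 rms 0.22568131336279293 rel [-0.8 -0.4  0. ] 0.014330547115390415
3 rms 0.25477574465391367 rel [-0.9 -0.3  0. ] 0.015013859821955983
5 rms 0.3583984078362639 rel [-1.  -0.1  0. ] 0.016393811177242874
```

View pics/s15.png

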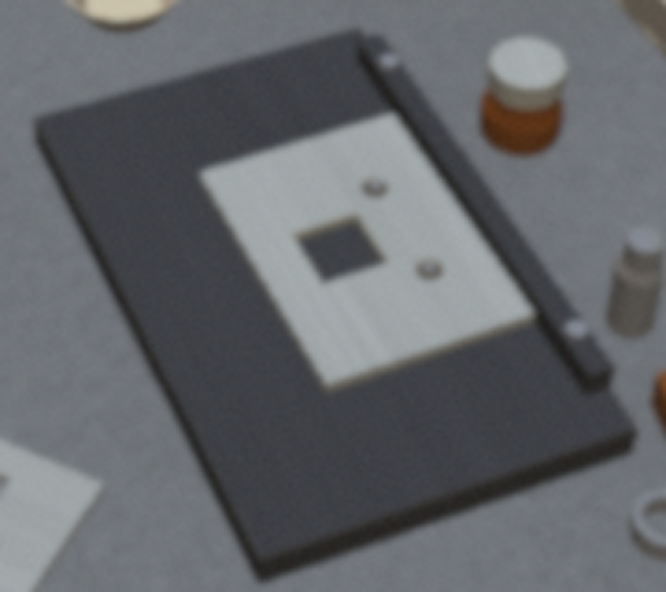

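View pics/t15.png

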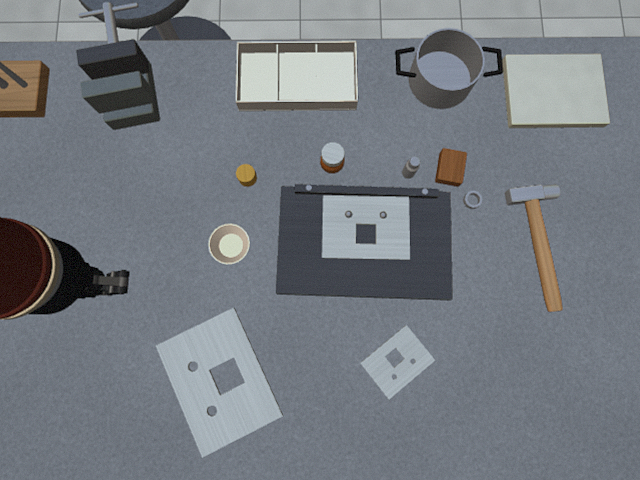

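```bash
cat > lean.py <<'E'
from fit import *
p=viewer.get_image("top"); s=viewer.get_image("side")
f=lambda a,o,k:np.array(a,float)/k+o-.5+.5/k
idx=[0,1,2,3,6,7,8,9]
def free(p,P,idx):
    r=least_squares(lambda v:(proj(p,pla(v,PP[idx],v[3]))-P).ravel(),[.56,0,0,0.03])
    J=np.linalg.inv(r.jac.T@r.jac); return np.degrees(r.x[3]),np.degrees(np.sqrt(J[3,3])*.25)
T={"start":[[323,85],[671,124],[648,380],[295,339],[444,215],[525,224],[518,303],[437,295]],
"c9":[[302,71],[652,84],[648,341],[294,328],[432,192],[515,195],[514,274],[431,271]],
"now":[[231,81],[577,86],[580,339],[227,331],[364,195],[444,197],[443,275],[363,273]]}
for k in T: print(k,free(p,f(T[k],[265,175],4),idx))
S={"start":[[425,152],[542,371],[318,442],[217,211]],"now":[[393,113],[535,317],[328,387],[199,173]]}
for k in S: print(k,free(s,f(S[k],[265,215],3.7),[0,1,2,3]))
def z(p,box,k): 
    x0,y0,x1,y1=box; return cv2.resize(p["img"][y0:y1,x0:x1,::-1],None,fx=k,fy=k,interpolation=cv2.INTER_CUBIC)
cv2.imwrite("pics/z1.png",np.hstack([z(p,(315,188,370,228),7),z(p,(365,188,420,228),7)]))
cv2.imwrite("pics/z2.png",z(s,(345,240,425,325),7))
E
python3 lean.py
```

```text
start (np.float64(5.516509500968955), np.float64(0.8231577002821682))
c9 (np.float64(6.8721352119710195), np.float64(0.8604895636579905))
now (np.float64(1.5302991250776552), np.float64(0.7029263179082076))
start (np.float64(5.103285714176377), np.float64(0.39351156965515305))
now (np.float64(-0.1805867905374756), np.float64(0.36528831701319225))
```

View pics/z1.png

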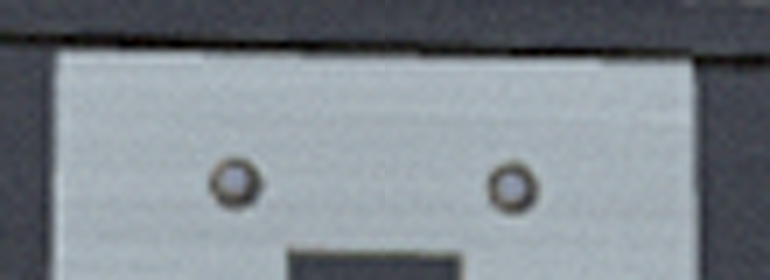

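View pics/z2.png

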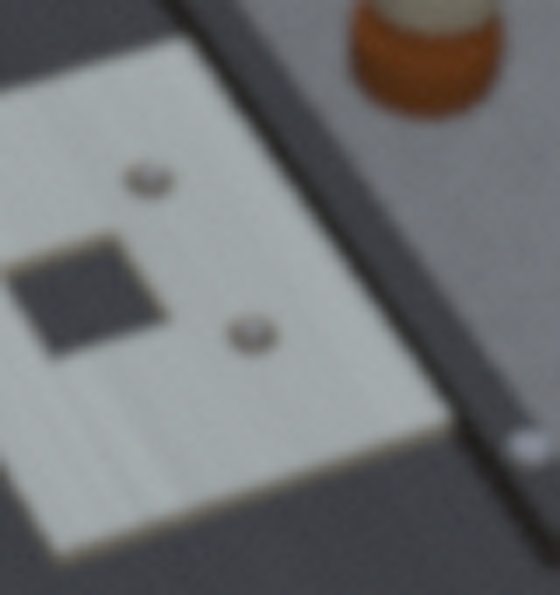

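The lean now measures about 0° (side −0.2°, top 1.5°, against 5° before). Both pins stand inside the holes and the bystanders are unmoved.

```bash
python3 -c "
from h import *
print(get_state()['wrist_force']);print(manip.finish_job())"
```

```text
[ 0.02281384 -0.37526525  0.24155078]
the job is handed in; nothing more can be done
None
```

The forming plate is seated: both its holes are over the pins and it lies flat on the bolster by the checks below. I handed the job in at about 15 s.

**What I did:** With the fingers open I pushed the near edge until the plate sat square against the fence, peaking at about 11 N sideways. With the fingers shut I then nudged the right edge about 30 mm to the left until the plate dropped over the pins. It turned slightly partway along, so I moved the push point once. The plate was only pushed.

**Last checks:**
- **Pins:** both tips stand inside their holes in the top and side views.
- **Position:** the plate is within about 1 mm of home in x and y, and turned about 0.013 rad. That is within the pin clearance and close to my measuring error.
- **Lean:** it started at 5°. The side view now gives −0.2 ± 0.4° and the top view 1.5 ± 0.7°. The top view read 0.5 to 1.9° too high on the two leaning poses measured earlier, so I take the plate as flat.
- **Other things on the bench:** in the last top view they stand where they began, and the arm is clear of everything.

**What disagreed:** the bolster outline fitted from the two cameras differed by 4 to 5 mm. I relied on contact with the fence and on seeing the pins in the holes, not on absolute positions.

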